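# Put the vacuum clamping on at the interlocked valve bank

### The job

Put the vacuum clamping on at the grey four-lever valve bank. Pull the vent lever (yellow knob) towards you until it is fully home, then push over whichever of the two pump levers (blue knobs) is not locked out today, fully to its stop, and after that push the clamp lever (red knob) fully over to its stop too. The interlock under the cover only lets the levers go in this order, and nothing outside shows which pump is locked out: feel for it, never lean on a lever that is held (more than about 25 N bends the interlock), leave the locked-out lever at home, and do not disturb the things lying around.

Things in the scene. Friction and masses are not known exactly. Their poses are not given: they have to be found in the camera images.
- valve_bank: The valve bank, bolted down: grey body 80 x 240 mm, 62 mm high, on a flange 88 x 272 mm, with a round gauge on its front face. Origin at the centre of its underside; x points from the gauge side to the back (away from the robot), y along the row of levers to the left, z up. The lever pivots lie at x = 0, z = 50 mm, y = +93 (vent), +31 (left pump), -31 (right pump) and -93 mm (clamp); axes along y.
- vent_lever (a joint): Vent lever: 0 = home, leaning 20 degrees to the bank's -x (robot side); 0.70 = fully over, leaning 20 degrees to +x; firm stops at both ends. Stays where left; free, it takes 3.5 N at the knob. Starts somewhere between 0.45 and 0.70. While it is off home both pump levers are held.
- left_pump_lever (a joint): Left pump lever: 0 = home, leaning 20 degrees to the bank's -x (robot side); 0.70 = fully over, leaning 20 degrees to +x; firm stops at both ends. Stays where left; free, it takes 3.5 N at the knob. Starts within 0.05 of home. When held it comes up firm at 0.08 rad (8 mm at the knob), giving to about 0.15 under 20 N. Held until the vent is home; one of the two pump levers, not always the same, is locked out and stays held.
- right_pump_lever (a joint): Right pump lever: 0 = home, leaning 20 degrees to the bank's -x (robot side); 0.70 = fully over, leaning 20 degrees to +x; firm stops at both ends. Stays where left; free, it takes 3.5 N at the knob. Otherwise as the left pump lever; exactly one of the two is locked out.
- clamp_lever (a joint): Clamp lever: 0 = home, leaning 20 degrees to the bank's -x (robot side); 0.70 = fully over, leaning 20 degrees to +x; firm stops at both ends. Stays where left; free, it takes 3.5 N at the knob. Starts within 0.05 of home; held in the same way (firm at 0.08) until a pump lever is fully over.
- vent_knob (a point): Centre of the 29 mm yellow ball knob on the vent lever (first of the four counted from the bank's left end), 105 mm from the lever's pivot on a 10 mm steel shaft. About 149 mm above the table at either end of its stroke and 155 mm in the middle; it travels 72 mm along the bank's x.
- left_pump_knob (a point): Centre of the 29 mm blue ball knob on the left pump lever (second of the four counted from the bank's left end), 105 mm from the lever's pivot on a 10 mm steel shaft. About 149 mm above the table at either end of its stroke and 155 mm in the middle; it travels 72 mm along the bank's x.
- right_pump_knob (a point): Centre of the 29 mm blue ball knob on the right pump lever (third of the four counted from the bank's left end), 105 mm from the lever's pivot on a 10 mm steel shaft. About 149 mm above the table at either end of its stroke and 155 mm in the middle; it travels 72 mm along the bank's x.
- clamp_knob (a point): Centre of the 29 mm red ball knob on the clamp lever (fourth of the four counted from the bank's left end), 105 mm from the lever's pivot on a 10 mm steel shaft. About 149 mm above the table at either end of its stroke and 155 mm in the middle; it travels 72 mm along the bank's x.
- collet_nut: Bystander: steel clamping nut, 50 x 54 x 24 mm, lying flat; origin under its centre. Leave alone.
- collet_1: Bystander: steel spring collet, 32 mm wide, 42 mm high, standing; origin under its centre. Leave alone.
- collet_2: Bystander: the other steel spring collet, same size. Leave alone.
- tape_measure: Bystander: yellow tape measure, 36 x 76 x 66 mm; origin under its centre. Leave alone.
- hex_key: Bystander: long hex key, 40 x 140 x 9 mm, lying flat. Leave alone.

How it is judged (in metres and radians):
On the way, in this order (a step that is already met when the one before it is completed fails the run):
1. the vent lever is fully home (value of joint vent_lever below 0.06 rad), for 0.2 s.
2. the pump lever that is not locked out is fully over (((value of joint left_pump_lever above 0.64 rad and value of joint right_pump_lever below 0.15 rad) or (value of joint right_pump_lever above 0.64 rad and value of joint left_pump_lever below 0.15 rad))), for 0.2 s.
At the end, for the whole second after the job is handed in: Vent lever home (below 0.06 rad), exactly one pump lever fully over (above 0.64 rad) and the other at home (below 0.15 rad), clamp lever fully over (above 0.64 rad) (value of joint vent_lever below 0.06 rad and ((value of joint left_pump_lever above 0.64 rad and value of joint right_pump_lever below 0.15 rad) or (value of joint right_pump_lever above 0.64 rad and value of joint left_pump_lever below 0.15 rad)) and value of joint clamp_lever above 0.64 rad); the robot touches nothing.
It fails at once if a lever held by the interlock is pushed with more than about 25 N at its knob (90 N between its tail and the interlock dog inside the bank) (contact force between valve_bank and valve_bank above 90 N).
It fails at once if a loose thing lying around is moved by more than 25 mm (distance of any of collet_nut, collet_1, collet_2, tape_measure, hex_key from where it was at the start of the episode above 0.025 m).
It also fails if it takes over 54 s, if anything falls off the work surface, if the arm or the gripper's body presses on something with over 40 N, if the wrist force passes 120 N, or if a joint passes its speed limit or range.

### The arm

A 6-joint arm with a two-finger parallel gripper is mounted at the origin on a cart in front of the work surface, level with it; the furniture and walls round the work are solid. World frame = base frame: x ahead of the robot, y to its left, z up, the work surface at z = 0. Lengths are in m, angles in degrees, forces in N, time in s.
With the tool pointing down it reaches from about 0.4 to 0.825 m from the base axis. Payload 7 kg.
Tool frame: the origin (TCP) lies at the very end of the fingers, on their centre line; the grasp point (between the pads) lies 19 mm behind it; z points along the fingers, y is the direction in which the jaws open and shut (so a half turn about z gives the same grasp; the last joint's range is limited). The gripper opens to 88 mm and grips with 3 to 60 N. Pads are 19 mm wide; open, the fingers measure 130 mm over their backs; the gripper's body (78 mm by 193 mm) begins 47 mm behind the grasp point.
Start: joints at [-55.858, 20.546, 0.682, 0, -70.136, -16.507], TCP at [0.204, -0.643, 0.227] pointing down, gripper open.
Joint ranges: [-176.03, 176.03], [-82.01, 121.73], [-58.28, 71.71], [-173.87, 95.51], [-174.79, -0.11], [-173.66, 173.66]. Speed limits (degrees/s): [136.94, 136.94, 172.46, 180, 180, 180].

### API

Orientations are given as [roll, pitch, yaw] about the fixed x, y, z axes, in that order (R = Rz(yaw) Ry(pitch) Rx(roll)).
In Python, from plant import ctrl, snapshot, workorder gives the robot as it stands. The module is installed in compiled form; this text tells all that it offers.
- The arm moves only by the shell command python3 -m creep 'ROWS'. ROWS is JSON, a list of rows, each a list of 5 numbers: the shift along the tool's x, y, z scaled (see below), then the turn about the tool's z scaled (see below), then the finger opening in mm, from 0 to 87.6. A call has exactly 8 rows; each row is the pose to reach, as a shift and turn from the pose commanded when the call began, along the tool's axes at that moment, turning the shorter way round; what a row does not reach only later rows make up. The controller multiplies each number of a shift by 0.1 m and each number of a turn by 180 degrees. A row lasts 1/12 s, in which the tool goes at most 41.7 mm and 7.16 degrees, less where a joint would pass 70% of its speed; a pose out of reach is approached as far as the arm can. A call with a number of a shift or a turn outside -1 to 1 is refused whole. A call with a gripper value outside its range is refused whole. The fingers move at their own pace and stop on an object; the grip force is fixed at half the most. Time passes only in rows, so rows that repeat a pose let the fingers close, or fill a call up. It gives the time, the measured TCP pose, the force and the opening at its end, in the units of the state.
- ctrl.get_obs(): the state, without advancing time (a new reading comes with each control period).
- snapshot(name): name is "scene" or "top"; returns a dict with "img" (420x560x3 uint8, blue, green, red), "camera_matrix" (3x3 intrinsics, pixels), "xyz" and "rotation" of the camera in the world. Camera axes: x right, y up, looking along -z (the intrinsics and any distortion apply to the point x, -y, -z); pixel columns grow to the right and rows downward; lengths in m; the calibration is good to about 2 mm. A picture is of the moment at which its call begins. There is no depth.
- workorder.close_job(): hands the job in, once; it reports no verdict.
The state is a dict: "clock": time; "joint_pos": joint angles; "qvel": joint speeds; "tau": joint torques, N m; "tool_pos": TCP position; "orientation": TCP orientation; "force": force on the tool from outside, world axes, zero at the start; "moment": the same for the moment, N m; "opening": finger opening in m.
Only numpy, scipy, OpenCV 4.12 (cv2) and the standard library are available. Lean on these libraries where they do the work, as an engineer would, in place of code of your own. Each camera call takes 0.05 s, during which the arm holds its last target.

## Working session

There is one attempt and no reset: what is moved stays moved. The work goes in short steps, Python scripts to look and compute and a shell command to move; the robot and the scene stay as the last step left them, time stands still between calls to the robot, and variables do not carry over. Pictures are saved under pics/ and viewed, and the job is handed in when it is done.

```bash
mkdir -p pics; ls; python3 - <<'E'
from plant import ctrl, snapshot, workorder
import cv2
print(ctrl.get_obs())
for n in("scene","top"):
    s=snapshot(n); cv2.imwrite(f"pics/{n}0.png",s["img"]); print(n,s["camera_matrix"],s["xyz"],s["rotation"],s.keys())
E
```

```text
pics
{'clock': 0.0, 'joint_pos': array([-5.58571195e+01,  2.05897513e+01,  6.33654450e-01, -1.97182706e-02,
       -7.01377901e+01, -1.65076820e+01]), 'qvel': array([-0.08934818, -0.01805571,  0.03156461, -0.01678203, -0.05026148,
       -0.02795468]), 'tau': array([ 1.49039308e-03, -5.82712018e+01,  2.93055385e+01,  6.99716359e+00,
        6.83041246e-03, -1.23744012e-04]), 'tool_pos': array([ 0.20431905, -0.64280596,  0.22564207]), 'orientation': array([ 1.79904715e+02, -8.90738400e-03, -1.62371509e+02]), 'force': array([ 0.05672711,  0.39624556, -0.13069157]), 'moment': array([ 0.03326044, -0.02129603,  0.00624126]), 'opening': 0.08764903029378072}
scene [[401.47519482   0.         279.365741  ]
 [  0.         401.47519482 212.34871601]
 [  0.           0.           1.        ]] [0.0681063  0.68050321 0.78692629] [  36.86184796   -0.85718415 -127.39461758] dict_keys(['img', 'camera_matrix', 'xyz', 'rotation'])
top [[458.5449824    0.         283.35275133]
 [  0.         458.5449824  203.66034954]
 [  0.           0.           1.        ]] [0.28001933 0.36345757 1.05818294] [ 10.91831243   0.35997787 -88.78703872] dict_keys(['img', 'camera_matrix', 'xyz', 'rotation'])
```

View pics/scene0.png

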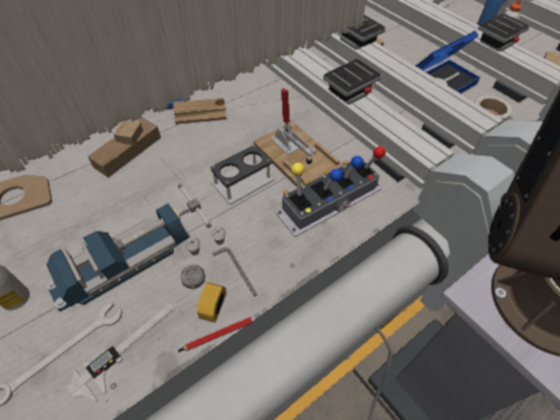

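View pics/top0.png

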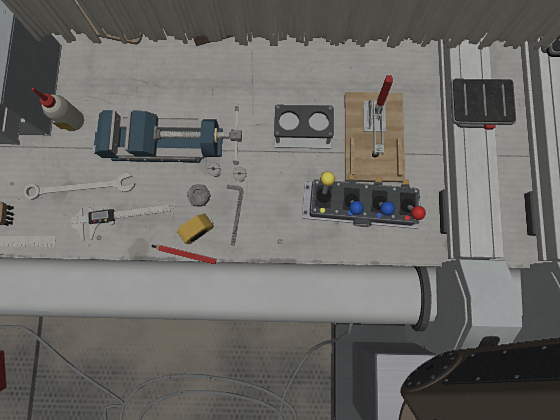

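Both views show the bank with its four knobs. In the top view: yellow (328,179), blue (356,208) and (388,208), red (418,212). In the scene view: yellow (298,169), blue (337,174) and (357,162), red (379,152).

```bash
cat > h.py <<'E'
import numpy as np, cv2
from scipy.spatial.transform import Rotation as R
from plant import ctrl, snapshot
def ray(s,uv):
    K=s["camera_matrix"]; d=np.linalg.inv(K)@[uv[0],uv[1],1]; d=np.array([d[0],-d[1],-d[2]])
    d=R.from_euler('xyz',s["rotation"],degrees=True).as_matrix()@d
    return np.array(s["xyz"]),d/np.linalg.norm(d)
def onz(s,uv,z):
    o,d=ray(s,uv); return o+d*(z-o[2])/d[2]
def tri(a,b):
    A=np.zeros((3,3));v=np.zeros(3)
    for o,d in(a,b):
        P=np.eye(3)-np.outer(d,d);A+=P;v+=P@o
    p=np.linalg.solve(A,v); return p,[np.linalg.norm((np.eye(3)-np.outer(d,d))@(p-o)) for o,d in(a,b)]
def blobs(img,roi,c):
    h=cv2.cvtColor(img,cv2.COLOR_BGR2HSV); rng={'y':[(20,120,90),(35,255,255)],'b':[(105,140,50),(125,255,255)],'r':[(0,150,80),(6,255,255)]}[c]
    m=cv2.inRange(h,*[np.array(t) for t in rng])
    if c=='r': m|=cv2.inRange(h,np.array((174,150,80)),np.array((180,255,255)))
    k=np.zeros_like(m); x0,y0,x1,y1=roi; k[y0:y1,x0:x1]=m[y0:y1,x0:x1]
    cs,_=cv2.findContours(k,cv2.RETR_EXTERNAL,cv2.CHAIN_APPROX_NONE)
    out=[]
    for q in cs:
        if cv2.contourArea(q)>40: (x,y),r=cv2.minEnclosingCircle(q); out.append((x,y,r,cv2.contourArea(q)))
    return sorted(out)
def knobs(roit=(300,160,440,230),rois=(285,140,395,195)):
    t=snapshot("top"); s=snapshot("scene"); res={}
    for c in 'ybr':
        bt,bs=blobs(t["img"],roit,c),blobs(s["img"],rois,c)
        print(c,np.round(bt,1).tolist(),np.round(bs,1).tolist())
        for i,(a,b) in enumerate(zip(bt,bs)):
            p,e=tri(ray(t,a[:2]),ray(s,b[:2])); res[c+str(i)]=p; print(c,i,p.round(4),np.round(e,4))
    return t,s,res
E
python3 - <<'E'
from h import *
t,s,r=knobs()
cv2.imwrite("pics/tc.png",cv2.resize(t["img"][160:240,290:450],None,fx=5,fy=5,interpolation=cv2.INTER_CUBIC))
cv2.imwrite("pics/sc.png",cv2.resize(s["img"][130:240,260:420],None,fx=5,fy=5,interpolation=cv2.INTER_CUBIC))
E
```

```text
y [[327.4, 178.2, 6.8, 127.5]] [[297.5, 168.2, 6.7, 119.5]]
y 0 [0.5071 0.2849 0.159 ] [0.0004 0.0004]
b [[355.0, 208.5, 8.3, 141.0], [387.1, 207.8, 7.1, 133.5]] [[336.0, 174.5, 6.5, 108.5], [356.8, 162.0, 6.0, 92.0]]
b 0 [0.4463 0.2292 0.1564] [0.0006 0.0006]
b 1 [0.4498 0.164  0.1511] [0.0008 0.0008]
r [[417.8, 212.5, 6.9, 123.5]] [[378.9, 151.6, 5.5, 80.0]]
r 0 [0.4413 0.104  0.1544] [0.0004 0.0004]
```

View pics/tc.png

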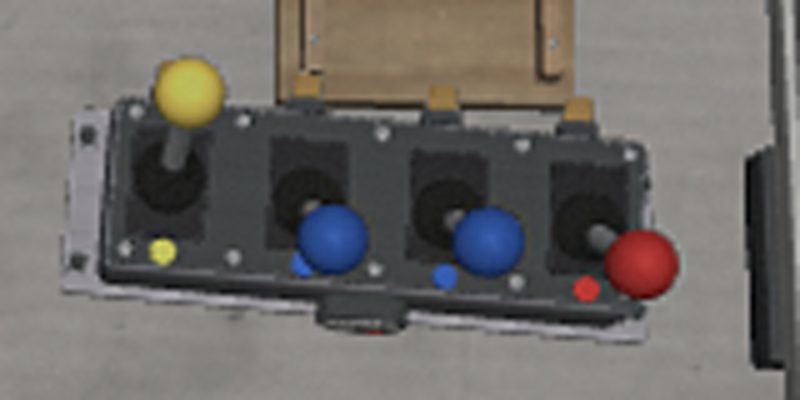

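View pics/sc.png

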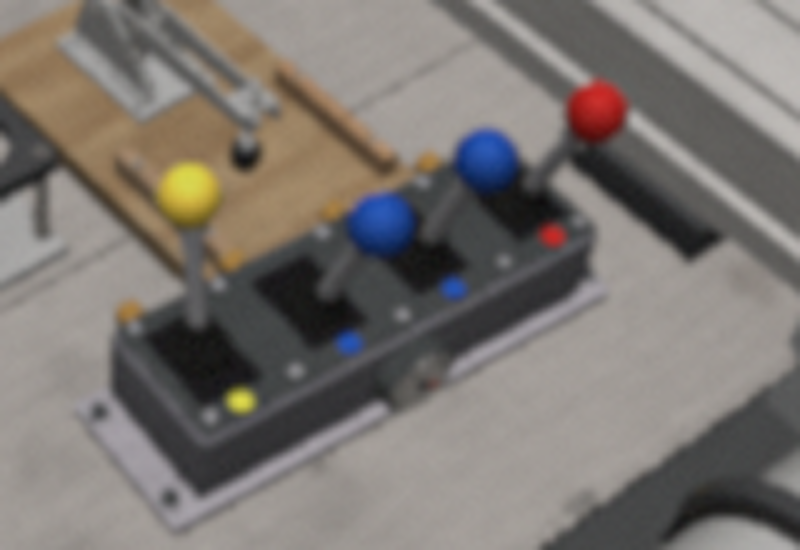

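```bash
python3 - <<'E'
from h import *
t=snapshot("top")
g=lambda x,y,z: onz(t,(290+(x+.5)/5-.5,160+(y+.5)/5-.5),z)
D=np.array([g(*p,.062) for p in[(162,251),(302,265),(444,277),(586,289)]]); print(D.round(4),np.diff(D,axis=0).round(4))
d=D[3]-D[0]; print("yaw",np.degrees(np.arctan2(d[0],-d[1])),np.linalg.norm(d))
for n,p in dict(TL=(118,100),TR=(648,152)).items(): print(n,g(*p,.062).round(4))
for n,p in dict(bl=(62,292),br=(645,341),tl=(76,107)).items(): print(n,g(*p,.006).round(4))
E
```

```text
[[0.4599 0.2883 0.062 ]
 [0.4549 0.2266 0.062 ]
 [0.4508 0.1643 0.062 ]
 [0.4467 0.1021 0.062 ]] [[-0.005  -0.0617  0.    ]
 [-0.0041 -0.0624  0.    ]
 [-0.0041 -0.0622  0.    ]]
yaw -4.0630205606133565 0.18665351193038066
TL [0.5281 0.3083 0.062 ]
TR [0.5089 0.0728 0.062 ]
bl [0.4498 0.3303 0.006 ]
br [0.4323 0.0609 0.006 ]
tl [0.5382 0.3249 0.006 ]
```

```bash
python3 - <<'E'
from h import *
t=snapshot("top");s=snapshot("scene")
for n,a,b in [("red handle tip",(388,78),(285,91)),("tube collar top",(417,266),(398,234)),("tube collar bottom",(421,322),(441,284)),("bracket",(460,205),(430,190)),("carriage TL",(453,80),(333,62))]:
    p,e=tri(ray(t,a),ray(s,b)); print(n,p.round(3),np.round(e,3))
def proj(c,p):
    q=R.from_euler('xyz',c["rotation"],degrees=True).as_matrix().T@(np.array(p)-c["xyz"]); K=c["camera_matrix"]
    return K[0,0]*q[0]/-q[2]+K[0,2], -K[1,1]*q[1]/-q[2]+K[1,2]
for p in [(0,0,0),(0,0,.3),(.3,0,.3),(.482,.193,.062),(.204,-.643,.3)]: print(p,np.round(proj(t,p)),np.round(proj(s,p)))
E
```

```text
red handle tip [0.715 0.161 0.179] [0.003 0.003]
tube collar top [ 0.354  0.026 -0.142] [0.001 0.001]
tube collar bottom [ 0.201 -0.012 -0.244] [0.007 0.007]
bracket [ 0.438 -0.077 -0.055] [0.064 0.064]
carriage TL [0.683 0.046 0.232] [0.007 0.007]
(0, 0, 0) [453. 429.] [548. 302.]
(0, 0, 0.3) [525. 487.] [656. 219.]
(0.3, 0, 0.3) [510. 284.] [489. 115.]
(0.482, 0.193, 0.062) [365. 201.] [332. 186.]
(0.204, -0.643, 0.3) [926. 355.] [687.  31.]
```

```bash
python3 - <<'E'
from h import *
t=snapshot("top");s=snapshot("scene")
cv2.imwrite("pics/tr.png",cv2.resize(t["img"][60:340,400:560],None,fx=2.1,fy=2.1,interpolation=cv2.INTER_CUBIC))
cv2.imwrite("pics/sr.png",cv2.resize(s["img"][0:290,270:560],None,fx=2,fy=2,interpolation=cv2.INTER_CUBIC))
for n,a,b in [("redtab",(489,126),(368,89)),("BL",(456,124),(350,99)),("TR",(512,80),(355,60)),("BR",(515,121),(381,72))]:
    p,e=tri(ray(t,a),ray(s,b)); print(n,p.round(3),np.round(e,3))
E
```

```text
redtab [ 0.632 -0.057  0.138] [0. 0.]
BL [0.634 0.01  0.137] [0.003 0.003]
TR [ 0.731 -0.103  0.155] [0.002 0.002]
BR [ 0.63  -0.092  0.177] [0. 0.]
```

View pics/tr.png

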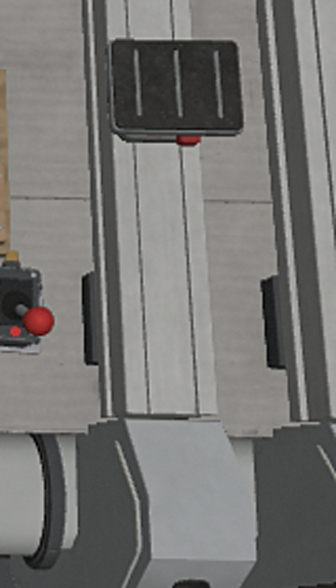

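View pics/sr.png

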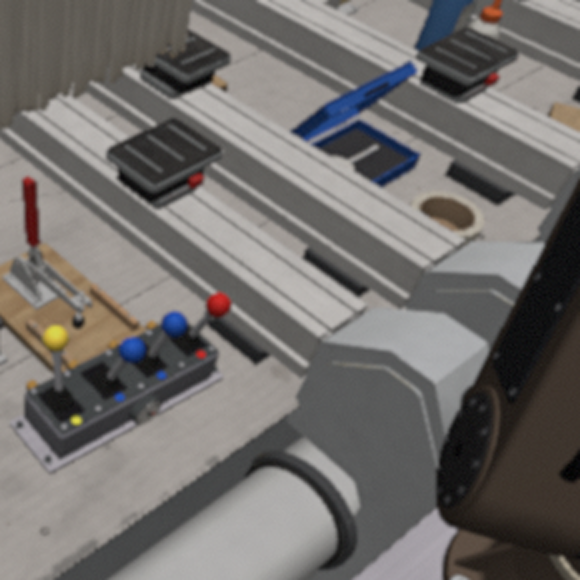

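```bash
cat > go.py <<'E'
import sys
from h import *
def rel(x,y,z,yaw=-184.3):
    o=ctrl.get_obs(); p=o["tool_pos"]; Rm=R.from_euler('xyz',o["orientation"],degrees=True)
    d=Rm.as_matrix().T@(np.array([x,y,z])-p)/0.1
    dy=-((yaw-o["orientation"][2]+180)%360-180)/180
    print("t",round(o["clock"],2),"tcp",p.round(4),"rpy",o["orientation"].round(1),"F",o["force"].round(1)); print("shift",d.round(3),"turn",round(dy,4))
rel(*map(float,sys.argv[1:]))
E
python3 -m creep '[[-0.3,0.2,-0.2,0.035,20],[-0.6,0.4,-0.4,0.07,0],[-0.8,0.6,-0.6,0.11,0],[-0.8,0.8,-0.6,0.122,0],[-0.8,1,-0.6,0.122,0],[-0.8,1,-0.6,0.122,0],[-0.8,1,-0.6,0.122,0],[-0.8,1,-0.6,0.122,0]]'
python3 go.py .54 .285 .28
```

```text
clock: 1.12
tool_pos: [0.2506, -0.524, 0.2869]
orientation: [-180.0, 0.0, 175.7]
force: [-0.4, -0.6, 0.5]
opening: 0.04
t 1.12 tcp [ 0.2506 -0.524   0.2869] rpy [-180.     0.   175.7] F [-0.4 -0.6  0.5]
shift [-2.279  8.284  0.065] turn -0.0
```

```bash
M='[[-0.15,0.33,0,0,0],[-0.3,0.66,0,0,0],[-0.45,1,0,0,0],[-0.45,1,0,0,0],[-0.45,1,0,0,0],[-0.45,1,0,0,0],[-0.45,1,0,0,0],[-0.45,1,0,0,0]]'
python3 -m creep '[[-0.15,0.33,0,0,0],[-0.3,0.66,0,0,0],[-0.45,1,0,0,0],[-0.45,1,0,0,0],[-0.45,1,0,0,0],[-0.45,1,0,0,0],[-0.45,1,0,0,0],[-0.45,1,0,0,0]]'
python3 -m creep '[[-0.15,0.33,0,0,0],[-0.3,0.66,0,0,0],[-0.45,1,0,0,0],[-0.45,1,0,0,0],[-0.45,1,0,0,0],[-0.45,1,0,0,0],[-0.45,1,0,0,0],[-0.45,1,0,0,0]]'
python3 -m creep '[[-0.15,0.33,0,0,0],[-0.3,0.66,0,0,0],[-0.45,1,0,0,0],[-0.45,1,0,0,0],[-0.45,1,0,0,0],[-0.45,1,0,0,0],[-0.45,1,0,0,0],[-0.45,1,0,0,0]]'
python3 go.py .54 .285 .28
```

```text
clock: 1.78
tool_pos: [0.3024, -0.4283, 0.2862]
orientation: [180.0, -0.0, 175.6]
force: [-0.6, -0.5, -0.6]
opening: 0.0005
clock: 2.45
tool_pos: [0.3547, -0.332, 0.2863]
orientation: [180.0, -0.0, 175.6]
force: [0.1, -0.3, -0.8]
opening: 0.0009
clock: 3.12
tool_pos: [0.4071, -0.2358, 0.2865]
orientation: [-180.0, -0.0, 175.6]
force: [-0.3, -0.7, 0.1]
opening: 0.0003
t 3.12 tcp [ 0.4071 -0.2358  0.2865] rpy [-180.    -0.   175.6] F [-0.3 -0.7  0.1]
shift [-0.922  5.295  0.064] turn -0.0008
```

```bash
python3 -m creep '[[-0.06,0.33,0,0,0],[-0.12,0.66,0,0,0],[-0.18,1,0,0,0],[-0.18,1,0,0,0],[-0.18,1,0,0,0],[-0.18,1,0,0,0],[-0.18,1,0,0,0],[-0.18,1,0,0,0]]'
python3 -m creep '[[-0.06,0.33,0,0,0],[-0.12,0.66,0,0,0],[-0.18,1,0,0,0],[-0.18,1,0,0,0],[-0.18,1,0,0,0],[-0.18,1,0,0,0],[-0.18,1,0,0,0],[-0.18,1,0,0,0]]'
python3 -m creep '[[-0.06,0.33,0,0,0],[-0.12,0.66,0,0,0],[-0.18,1,0,0,0],[-0.18,1,0,0,0],[-0.18,1,0,0,0],[-0.18,1,0,0,0],[-0.18,1,0,0,0],[-0.18,1,0,0,0]]'
python3 -m creep '[[-0.06,0.33,0,0,0],[-0.12,0.66,0,0,0],[-0.18,1,0,0,0],[-0.18,1,0,0,0],[-0.18,1,0,0,0],[-0.18,1,0,0,0],[-0.18,1,0,0,0],[-0.18,1,0,0,0]]'
python3 -m creep '[[-0.06,0.33,0,0,0],[-0.12,0.66,0,0,0],[-0.18,1,0,0,0],[-0.2,1.0,0,0,0],[-0.2,1,0,0,0],[-0.2,1,0,0,0],[-0.2,1,0,0,0],[-0.2,1,0,0,0]]'
python3 go.py .545 .2835 .135
python3 - <<'E'
from h import *
for n in("top","scene"): cv2.imwrite(f"pics/{n}1.png",snapshot(n)["img"])
E
```

```text
clock: 3.78
tool_pos: [0.4328, -0.1375, 0.2865]
orientation: [-180.0, -0.0, 175.6]
force: [0.2, -0.0, -0.4]
opening: 0.0002
clock: 4.45
tool_pos: [0.4584, -0.0391, 0.2866]
orientation: [-180.0, -0.0, 175.6]
force: [-0.1, 0.5, 0.8]
opening: 0.0002
clock: 5.12
tool_pos: [0.484, 0.0593, 0.2867]
orientation: [180.0, 0.0, 175.6]
force: [-0.0, 0.4, -0.5]
opening: 0.0001
clock: 5.78
tool_pos: [0.5095, 0.1576, 0.2869]
orientation: [180.0, 0.0, 175.6]
force: [-0.1, 0.7, -0.9]
opening: 0.0005
clock: 6.45
tool_pos: [0.537, 0.2558, 0.2871]
orientation: [180.0, 0.0, 175.6]
force: [-1.2, 0.1, -0.0]
opening: 0.0005
t 6.45 tcp [0.537  0.2558 0.2871] rpy [180.    0.  175.6] F [-1.2  0.1 -0. ]
shift [-0.058  0.282  1.521] turn -0.0004
```

View pics/scene1.png

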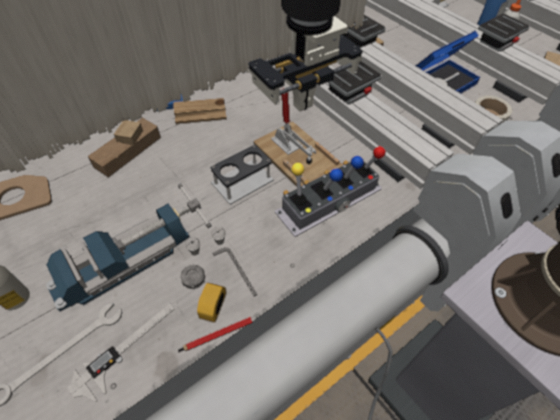

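View pics/top1.png

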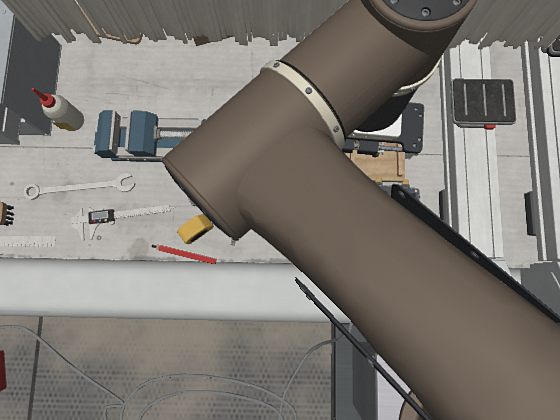

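The scene view shows the gripper above and behind the bank (fingertips near (306,105)), with all knobs in the clear; the arm covers the bank in the top view. I'll descend behind the yellow knob.

```bash
python3 -m creep '[[-0.06,0.28,0,0,0],[-0.06,0.28,0.2,0,0],[-0.06,0.28,0.4,0,0],[-0.06,0.28,0.6,0,0],[-0.06,0.28,0.8,0,0],[-0.06,0.28,0.8,0,0],[-0.06,0.28,0.8,0,0],[-0.06,0.28,0.8,0,0]]'
python3 - <<'E'
from h import *
s=snapshot("scene"); cv2.imwrite("pics/s2.png",cv2.resize(s["img"][50:240,220:420],None,fx=3,fy=3))
E
python3 go.py .545 .2835 .135
```

```text
clock: 7.22
tool_pos: [0.5459, 0.2844, 0.2081]
orientation: [180.0, 0.1, 175.7]
force: [0.2, 0.3, 0.5]
opening: 0.0003
t 7.27 tcp [0.546  0.2846 0.2084] rpy [1.799e+02 1.000e-01 1.757e+02] F [-0.5  0.3  0.3]
shift [ 0.01  -0.013  0.734] turn -0.0001
```

View pics/s2.png

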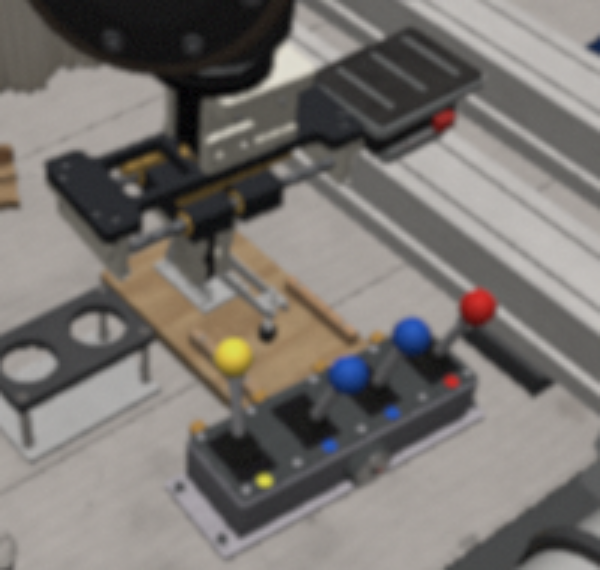

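```bash
python3 -m creep '[[0,0,0.2,0,0],[0,0,0.4,0,0],[0,0,0.6,0,0],[0,0,0.74,0,0],[0,0,0.74,0,0],[0,0,0.74,0,0],[0,0,0.74,0,0],[0,0,0.74,0,0]]'
python3 - <<'E'
from h import *
s=snapshot("scene"); cv2.imwrite("pics/s3.png",cv2.resize(s["img"][50:240,220:420],None,fx=3,fy=3))
E
```

```text
clock: 7.93
tool_pos: [0.5461, 0.285, 0.1345]
orientation: [179.9, 0.1, 175.7]
force: [-0.2, -0.1, 0.3]
opening: 0.0006
```

View pics/s3.png

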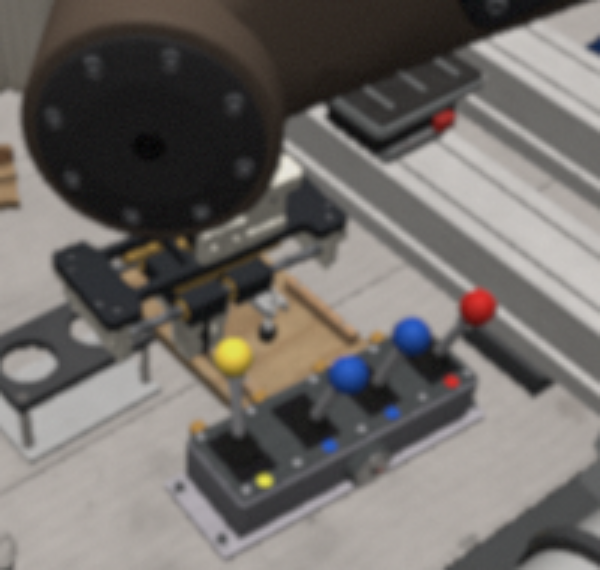

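The fingers now sit behind the yellow knob (knob at crop (233,356), fingers just behind at (200,335)). I'll pull along tool +x.

```bash
python3 -m creep '[[0.08,0,0,0,0],[0.16,0,0,0,0],[0.24,0,0,0,0],[0.32,0,0,0,0],[0.4,0,0,0,0],[0.45,0,0,0,0],[0.5,0,0,0,0],[0.5,0,0,0,0]]'
python3 - <<'E'
from h import *
s=snapshot("scene"); cv2.imwrite("pics/s4.png",cv2.resize(s["img"][50:240,220:420],None,fx=3,fy=3))
E
```

```text
clock: 8.65
tool_pos: [0.494, 0.2881, 0.1325]
orientation: [-180.0, -0.0, 175.7]
force: [1.1, 0.6, -0.0]
opening: 0.0006
```

View pics/s4.png

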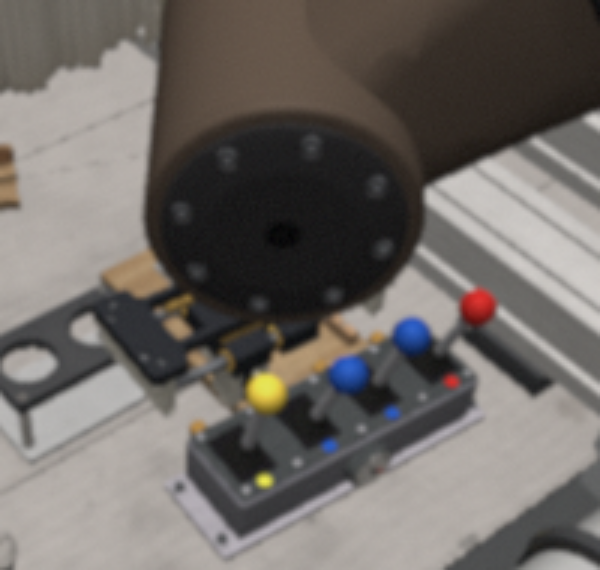

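Vent moved towards home (crop (266,393)). I'll continue in small steps until it comes up firm.

```bash
python3 -m creep '[[0.03,0,0,0,0],[0.06,0,0,0,0],[0.09,0,0,0,0],[0.12,0,0,0,0],[0.12,0,0,0,0],[0.12,0,0,0,0],[0.12,0,0,0,0],[0.12,0,0,0,0]]'
python3 -m creep '[[0.01,0,0,0,0],[0.02,0,0,0,0],[0.03,0,0,0,0],[0.04,0,0,0,0],[0.04,0,0,0,0],[0.04,0,0,0,0],[0.04,0,0,0,0],[0.04,0,0,0,0]]'
```

```text
clock: 9.37
tool_pos: [0.4831, 0.289, 0.1326]
orientation: [-180.0, -0.0, 175.7]
force: [0.8, 0.2, -0.2]
opening: 0.0004
clock: 10.03
tool_pos: [0.4797, 0.2893, 0.1325]
orientation: [180.0, 0.0, 175.7]
force: [6.3, -0.6, -4.4]
opening: 0.0003
```

```bash
python3 -m creep '[[0.01,0,0,0,0],[0.02,0,0,0,0],[0.02,0,0,0,0],[0.02,0,0,0,0],[0.02,0,0,0,0],[0.02,0,0,0,0],[0.02,0,0,0,0],[0.02,0,0,0,0]]'
python3 - <<'E'
from h import *
s=snapshot("scene"); cv2.imwrite("pics/s5.png",cv2.resize(s["img"][130:230,260:400],None,fx=5,fy=5,interpolation=cv2.INTER_CUBIC))
for c in 'ybr': print(c,np.round(blobs(s["img"],(285,140,395,195),c),1).tolist())
E
```

```text
clock: 10.7
tool_pos: [0.4793, 0.2895, 0.1326]
orientation: [180.0, 0.2, 175.7]
force: [14.5, -2.1, -8.6]
opening: 0.0005
y [[312.1, 185.9, 7.2, 135.5]]
b [[336.0, 174.5, 6.5, 108.5], [356.9, 162.1, 6.0, 77.0]]
r [[378.5, 151.5, 5.7, 82.5]]
```

View pics/s5.png

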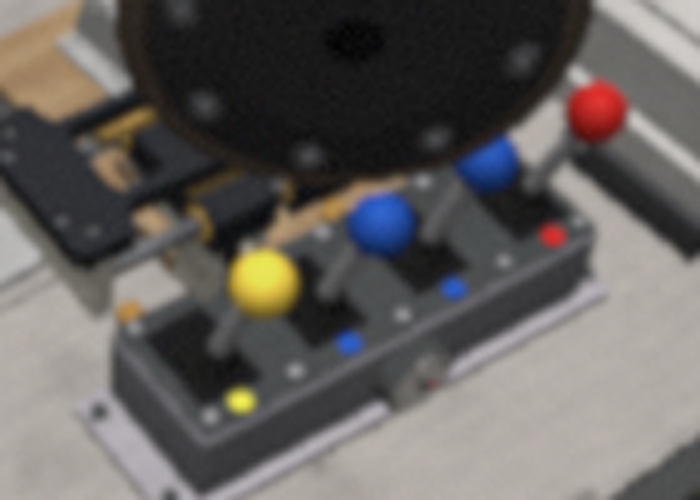

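```bash
python3 - <<'E'
from h import *
s=snapshot("scene")
for p in [(312.1,185.9),(336,174.5),(356.8,162),(378.9,151.6)]: print(onz(s,p,.152).round(4))
E
```

```text
[0.4545 0.2874 0.152 ]
[0.4485 0.2257 0.152 ]
[0.4486 0.1641 0.152 ]
[0.4423 0.1017 0.152 ]
```

Vent is hard on its stop (x stalls at 0.479, 14 N; knob at 0.4545, which fits home). Back off, lift, and cross to in front of the left pump knob.

```bash
python3 -m creep '[[-0.1,0,0,0,0],[-0.2,0,0,0,0],[-0.2,0,-0.2,0,0],[-0.2,0,-0.5,0,0],[-0.2,0,-0.8,0,0],[-0.2,0,-0.8,0,0],[-0.2,0,-0.8,0,0],[-0.2,0,-0.8,0,0]]'
python3 go.py .411 .2285 .135
```

```text
clock: 11.47
tool_pos: [0.4971, 0.2879, 0.2123]
orientation: [180.0, -0.0, 175.7]
force: [-1.3, -0.1, -1.1]
opening: 0.0004
t 11.47 tcp [0.4971 0.2879 0.2123] rpy [180.   -0.  175.7] F [-1.3 -0.1 -1.1]
shift [ 0.813 -0.658  0.773] turn -0.0002
```

```bash
python3 -m creep '[[0.2,-0.16,0,0,0],[0.4,-0.33,0,0,0],[0.6,-0.5,0,0,0],[0.81,-0.66,0,0,0],[0.81,-0.66,0,0,0],[0.81,-0.66,0,0,0],[0.81,-0.66,0.2,0,0],[0.81,-0.66,0.2,0,0]]'
python3 -m creep '[[0,0,0.2,0,0],[0,0,0.4,0,0],[0,0,0.55,0,0],[0,0,0.55,0,0],[0,0,0.55,0,0],[0,0,0.55,0,0],[0,0,0.55,0,0],[0,0,0.55,0,0]]'
python3 go.py .42 .2275 .135
python3 - <<'E'
from h import *
s=snapshot("scene"); cv2.imwrite("pics/s6.png",cv2.resize(s["img"][50:240,220:420],None,fx=3,fy=3))
s=snapshot("top"); cv2.imwrite("pics/t6.png",s["img"])
E
```

```text
clock: 12.13
tool_pos: [0.4105, 0.2275, 0.1896]
orientation: [-179.8, -0.2, 175.6]
force: [-1.9, -0.7, -1.9]
opening: -0.0001
clock: 12.8
tool_pos: [0.4121, 0.2287, 0.1385]
orientation: [179.9, 0.1, 175.7]
force: [0.1, 0.2, 0.0]
opening: 0.0007
t 12.8 tcp [0.4121 0.2287 0.1385] rpy [1.799e+02 1.000e-01 1.757e+02] F [0.1 0.2 0. ]
shift [-0.08  -0.007  0.035] turn -0.0001
```

View pics/s6.png

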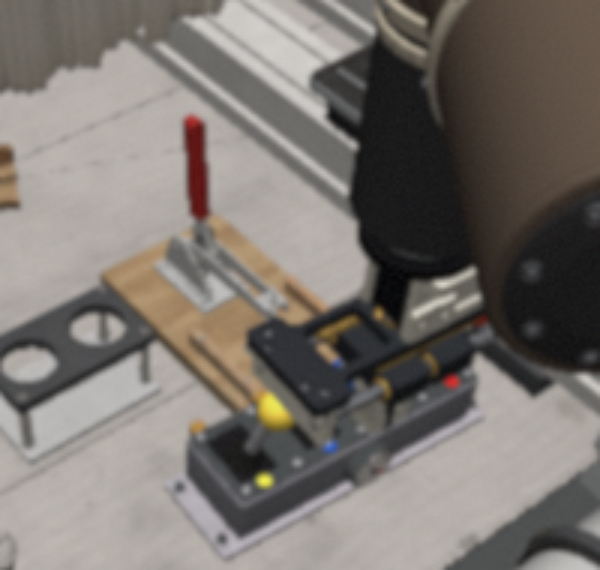

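View pics/t6.png

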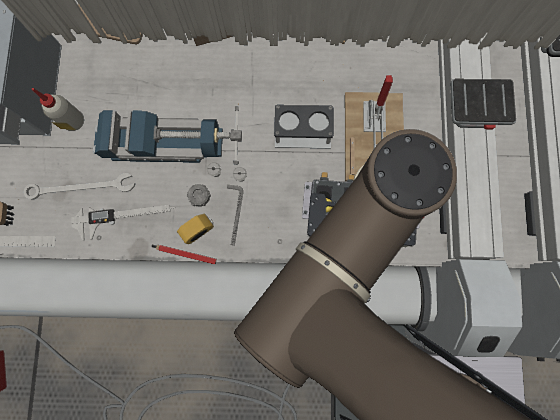

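The view shows the vent knob (crop (276,410)) still home and the gripper in front of the left pump lever with no contact. I'll feel forward in small steps.

```bash
python3 -m creep '[[-0.04,0,0,0,0],[-0.08,0,0.02,0,0],[-0.11,0,0.02,0,0],[-0.11,0,0.02,0,0],[-0.11,0,0.02,0,0],[-0.11,0,0.02,0,0],[-0.11,0,0.02,0,0],[-0.11,0,0.02,0,0]]'
python3 -m creep '[[-0.02,0,0,0,0],[-0.04,0,0,0,0],[-0.04,0,0,0,0],[-0.04,0,0,0,0],[-0.04,0,0,0,0],[-0.04,0,0,0,0],[-0.04,0,0,0,0],[-0.04,0,0,0,0]]'
```

```text
clock: 13.57
tool_pos: [0.4225, 0.2274, 0.1356]
orientation: [-180.0, -0.0, 175.7]
force: [-0.3, 0.4, 0.1]
opening: 0.0003
clock: 14.23
tool_pos: [0.4263, 0.227, 0.1355]
orientation: [-180.0, -0.0, 175.7]
force: [-4.7, -0.2, 2.9]
opening: 0.0003
```

```bash
python3 -m creep '[[-0.02,0,0,0,0],[-0.04,0,0,0,0],[-0.04,0,0,0,0],[-0.04,0,0,0,0],[-0.04,0,0,0,0],[-0.04,0,0,0,0],[-0.04,0,0,0,0],[-0.04,0,0,0,0]]'
```

```text
clock: 14.9
tool_pos: [0.4305, 0.2267, 0.1355]
orientation: [-180.0, -0.0, 175.7]
force: [-3.5, -1.6, 2.5]
opening: 0.0004
```

```bash
python3 -m creep '[[-0.02,0,0,0,0],[-0.04,0,0,0,0],[-0.04,0,0,0,0],[-0.04,0,0,0,0],[-0.04,0,0,0,0],[-0.04,0,0,0,0],[-0.04,0,0,0,0],[-0.04,0,0,0,0]]'
```

```text
clock: 15.57
tool_pos: [0.4345, 0.2265, 0.1356]
orientation: [-180.0, 0.0, 175.7]
force: [-3.7, -0.9, 2.7]
opening: 0.0
```

```bash
python3 -m creep '[[-0.01,0,0,0,0],[-0.03,0,0,0,0],[-0.03,0,0,0,0],[-0.03,0,0,0,0],[-0.03,0,0,0,0],[-0.03,0,0,0,0],[-0.03,0,0,0,0],[-0.03,0,0,0,0]]'
```

```text
clock: 16.23
tool_pos: [0.4369, 0.2262, 0.1356]
orientation: [-180.0, -0.1, 175.7]
force: [-8.3, -0.1, 5.8]
opening: 0.0008
```

```bash
python3 -m creep '[[-0.01,0,0,0,0],[-0.02,0,0,0,0],[-0.02,0,0,0,0],[-0.02,0,0,0,0],[-0.02,0,0,0,0],[-0.02,0,0,0,0],[-0.02,0,0,0,0],[-0.02,0,0,0,0]]'
```

```text
clock: 16.9
tool_pos: [0.4382, 0.226, 0.1356]
orientation: [-180.0, -0.1, 175.7]
force: [-12.0, -0.8, 9.1]
opening: 0.0002
```

Force climbs 4→8→12 N over the last few millimetres: the left pump is held. Back off and go to the right pump.

```bash
python3 -m creep '[[0.1,0,0,0,0],[0.25,0,0,0,0],[0.25,0,-0.2,0,0],[0.25,0,-0.45,0,0],[0.25,0,-0.6,0,0],[0.25,0,-0.6,0,0],[0.25,0,-0.6,0,0],[0.25,0,-0.6,0,0]]'
python3 go.py .414 .167 .135
```

```text
clock: 17.57
tool_pos: [0.4145, 0.2281, 0.1952]
orientation: [180.0, 0.0, 175.7]
force: [0.5, -0.0, -0.6]
opening: 0.0005
t 17.57 tcp [0.4145 0.2281 0.1952] rpy [180.    0.  175.7] F [ 0.5 -0.  -0.6]
shift [-0.041 -0.61   0.602] turn -0.0002
```

```bash
python3 -m creep '[[0,-0.2,0,0,0],[0,-0.4,0,0,0],[0,-0.61,0,0,0],[0,-0.61,0.2,0,0],[0,-0.61,0.4,0,0],[0,-0.61,0.6,0,0],[0,-0.61,0.6,0,0],[0,-0.61,0.6,0,0]]'
python3 - <<'E'
from h import *
s=snapshot("scene"); cv2.imwrite("pics/s7.png",cv2.resize(s["img"][50:240,220:420],None,fx=3,fy=3))
for c in 'yb': print(c,[(np.round(b,1),onz(s,b[:2],.151).round(4)) for b in blobs(s["img"],(285,140,395,195),c)])
E
```

```text
clock: 18.23
tool_pos: [0.4094, 0.1664, 0.1346]
orientation: [-179.8, -0.1, 175.7]
force: [1.2, -0.6, 0.9]
opening: 0.0011
y [(array([312. , 186. ,   7.3, 134.5]), array([0.455 , 0.2871, 0.151 ]))]
b [(array([333.2, 171.2,   6.1,  61.5]), array([0.4597, 0.2234, 0.151 ]))]
```

View pics/s7.png

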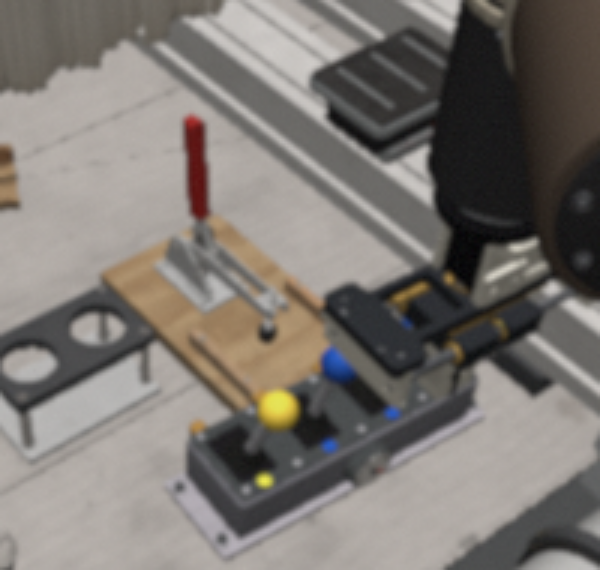

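Left pump sits about 0.1 rad off home, vent home (crop (278,410)). Now I'll feel the right pump.

```bash
python3 -m creep '[[-0.04,0,0,0,0],[-0.08,0,0,0,0],[-0.12,0,0,0,0],[-0.14,0,0,0,0],[-0.14,0,0,0,0],[-0.14,0,0,0,0],[-0.14,0,0,0,0],[-0.14,0,0,0,0]]'
python3 -m creep '[[-0.02,0,0,0,0],[-0.04,0,0,0,0],[-0.06,0,0,0,0],[-0.06,0,0,0,0],[-0.06,0,0,0,0],[-0.06,0,0,0,0],[-0.06,0,0,0,0],[-0.06,0,0,0,0]]'
```

```text
clock: 18.95
tool_pos: [0.4238, 0.1661, 0.1356]
orientation: [180.0, 0.0, 175.7]
force: [-0.3, 0.5, -0.6]
opening: 0.0002
clock: 19.62
tool_pos: [0.4294, 0.1653, 0.1353]
orientation: [-180.0, -0.0, 175.7]
force: [-5.0, -2.1, 2.7]
opening: 0.0003
```

```bash
python3 -m creep '[[-0.02,0,0,0,0],[-0.04,0,0,0,0],[-0.04,0,0,0,0],[-0.04,0,0,0,0],[-0.04,0,0,0,0],[-0.04,0,0,0,0],[-0.04,0,0,0,0],[-0.04,0,0,0,0]]'
```

```text
clock: 20.28
tool_pos: [0.4339, 0.1654, 0.1355]
orientation: [-180.0, -0.0, 175.7]
force: [-3.3, -2.0, 2.2]
opening: 0.0005
```

```bash
python3 -m creep '[[-0.01,0,0,0,0],[-0.03,0,0,0,0],[-0.03,0,0,0,0],[-0.03,0,0,0,0],[-0.03,0,0,0,0],[-0.03,0,0,0,0],[-0.03,0,0,0,0],[-0.03,0,0,0,0]]'
```

```text
clock: 20.95
tool_pos: [0.4369, 0.1653, 0.1356]
orientation: [180.0, 0.0, 175.7]
force: [-2.9, -1.2, 2.3]
opening: 0.0003
```

```bash
python3 -m creep '[[-0.01,0,0,0,0],[-0.03,0,0,0,0],[-0.03,0,0,0,0],[-0.03,0,0,0,0],[-0.03,0,0,0,0],[-0.03,0,0,0,0],[-0.03,0,0,0,0],[-0.03,0,0,0,0]]'
```

```text
clock: 21.62
tool_pos: [0.44, 0.165, 0.1356]
orientation: [180.0, 0.0, 175.7]
force: [-2.6, -1.0, 0.9]
opening: 0.0003
```

Free: 19 mm past home at 3 N. I'll push it over.

```bash
python3 -m creep '[[-0.06,0,0,0,0],[-0.12,0,0,0,0],[-0.18,0,0,0,0],[-0.24,0,0,0,0],[-0.3,0,0,0,0],[-0.36,0,0,0,0],[-0.42,0,0,0,0],[-0.44,0,0,0,0]]'
```

```text
clock: 22.28
tool_pos: [0.4843, 0.1616, 0.135]
orientation: [-180.0, -0.0, 175.6]
force: [-4.4, -0.2, -0.8]
opening: 0.0001
```

```bash
python3 -m creep '[[-0.02,0,0,0,0],[-0.04,0,0,0,0],[-0.06,0,0,0,0],[-0.06,0,0,0,0],[-0.06,0,0,0,0],[-0.06,0,0,0,0],[-0.06,0,0,0,0],[-0.06,0,0,0,0]]'
```

```text
clock: 22.95
tool_pos: [0.4895, 0.161, 0.1355]
orientation: [-180.0, -0.0, 175.7]
force: [-3.9, -1.7, -3.8]
opening: 0.0001
```

```bash
python3 -m creep '[[-0.02,0,0,0,0],[-0.03,0,0,0,0],[-0.03,0,0,0,0],[-0.03,0,0,0,0],[-0.03,0,0,0,0],[-0.03,0,0,0,0],[-0.03,0,0,0,0],[-0.03,0,0,0,0]]'
```

```text
clock: 23.62
tool_pos: [0.4926, 0.1608, 0.1355]
orientation: [-180.0, -0.0, 175.7]
force: [-4.8, -0.6, -3.8]
opening: 0.0004
```

```bash
python3 -m creep '[[-0.02,0,0,0,0],[-0.03,0,0,0,0],[-0.03,0,0,0,0],[-0.03,0,0,0,0],[-0.03,0,0,0,0],[-0.03,0,0,0,0],[-0.03,0,0,0,0],[-0.03,0,0,0,0]]'
```

```text
clock: 24.28
tool_pos: [0.4935, 0.1605, 0.1352]
orientation: [-180.0, -0.2, 175.7]
force: [-14.4, 2.7, 1.2]
opening: 0.0004
```

```bash
python3 -m creep '[[-0.01,0,0,0,0],[-0.02,0,0,0,0],[-0.02,0,0,0,0],[-0.02,0,0,0,0],[-0.02,0,0,0,0],[-0.02,0,0,0,0],[-0.02,0,0,0,0],[-0.02,0,0,0,0]]'
```

```text
clock: 24.95
tool_pos: [0.4938, 0.1604, 0.135]
orientation: [-179.9, -0.4, 175.6]
force: [-23.6, 5.7, 7.1]
opening: 0.0002
```

Firm at x=0.4935, as predicted for fully over. Now the clamp.

```bash
python3 -m creep '[[0.1,0,0,0,0],[0.2,0,0,0,0],[0.3,0,-0.2,0,0],[0.5,0,-0.4,0,0],[0.7,0,-0.6,0,0],[0.9,0,-0.6,0,0],[0.9,0,-0.6,0,0],[0.9,0,-0.6,0,0]]'
python3 go.py .407 .105 .135
```

```text
clock: 25.62
tool_pos: [0.4086, 0.1684, 0.1973]
orientation: [179.8, 0.2, 175.8]
force: [-0.2, 0.0, -0.2]
opening: 0.0004
t 25.62 tcp [0.4086 0.1684 0.1973] rpy [179.8   0.2 175.8] F [-0.2  0.  -0.2]
shift [-0.028 -0.636  0.62 ] turn 0.0005
```

```bash
python3 -m creep '[[0,-0.2,0,0,0],[0,-0.4,0,0,0],[-0.02,-0.64,0,0,0],[-0.02,-0.64,0.2,0,0],[-0.02,-0.64,0.4,0,0],[-0.02,-0.64,0.6,0,0],[-0.02,-0.64,0.6,0,0],[-0.02,-0.64,0.6,0,0]]'
python3 - <<'E'
from h import *
s=snapshot("scene"); cv2.imwrite("pics/s8.png",cv2.resize(s["img"][50:240,220:420],None,fx=3,fy=3))
for c in 'yb': print(c,[(np.round(b,1),onz(s,b[:2],.151).round(4)) for b in blobs(s["img"],(285,110,395,195),c)])
E
```

```text
clock: 26.28
tool_pos: [0.4056, 0.1031, 0.1353]
orientation: [-179.9, -0.0, 175.7]
force: [0.4, 1.2, 0.2]
opening: 0.0003
y [(array([312. , 186. ,   7.3, 135.5]), array([0.455 , 0.2871, 0.151 ]))]
b [(array([333.5, 171. ,   6.3,  97.5]), array([0.4598, 0.2225, 0.151 ])), (array([337.3, 143.7,   5.3,  71. ]), array([0.5174, 0.159 , 0.151 ]))]
```

View pics/s8.png

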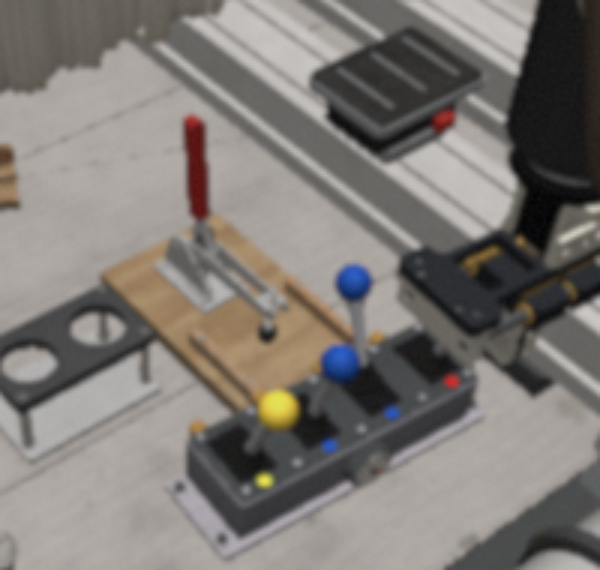

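Right pump knob at x=0.517 (fully over), left 0.460 (about 0.1 rad), vent 0.455 (home). Feel then push the clamp.

```bash
python3 -m creep '[[-0.04,0,0,0,0],[-0.08,0,0,0,0],[-0.12,0,0,0,0],[-0.16,0,0,0,0],[-0.17,0,0,0,0],[-0.17,0,0,0,0],[-0.17,0,0,0,0],[-0.17,0,0,0,0]]'
python3 -m creep '[[-0.02,0,0,0,0],[-0.04,0,0,0,0],[-0.04,0,0,0,0],[-0.04,0,0,0,0],[-0.04,0,0,0,0],[-0.04,0,0,0,0],[-0.04,0,0,0,0],[-0.04,0,0,0,0]]'
```

```text
clock: 27.0
tool_pos: [0.4222, 0.1021, 0.1357]
orientation: [180.0, 0.0, 175.7]
force: [-2.7, 1.2, 2.7]
opening: 0.0004
clock: 27.67
tool_pos: [0.426, 0.1018, 0.1355]
orientation: [-180.0, -0.0, 175.7]
force: [-3.4, 0.2, 2.7]
opening: 0.0006
```

```bash
python3 -m creep '[[-0.02,0,0,0,0],[-0.04,0,0,0,0],[-0.04,0,0,0,0],[-0.04,0,0,0,0],[-0.04,0,0,0,0],[-0.04,0,0,0,0],[-0.04,0,0,0,0],[-0.04,0,0,0,0]]'
```

```text
clock: 28.33
tool_pos: [0.4301, 0.1015, 0.1356]
orientation: [180.0, 0.0, 175.7]
force: [-2.5, 0.1, 1.1]
opening: 0.0007
```

```bash
python3 -m creep '[[-0.02,0,0,0,0],[-0.04,0,0,0,0],[-0.04,0,0,0,0],[-0.04,0,0,0,0],[-0.04,0,0,0,0],[-0.04,0,0,0,0],[-0.04,0,0,0,0],[-0.04,0,0,0,0]]'
```

```text
clock: 29.0
tool_pos: [0.4341, 0.1012, 0.1356]
orientation: [180.0, 0.0, 175.7]
force: [-2.3, 0.3, 1.6]
opening: 0.0005
```

Free (17 mm past home at about 3 N). Push over.

```bash
python3 -m creep '[[-0.06,0,0,0,0],[-0.12,0,0,0,0],[-0.18,0,0,0,0],[-0.24,0,0,0,0],[-0.3,0,0,0,0],[-0.36,0,0,0,0],[-0.42,0,0,0,0],[-0.46,0,0,0,0]]'
```

```text
clock: 29.67
tool_pos: [0.4803, 0.0976, 0.135]
orientation: [-180.0, -0.0, 175.6]
force: [-4.3, 1.6, -2.5]
opening: 0.0004
```

```bash
python3 -m creep '[[-0.02,0,0,0,0],[-0.04,0,0,0,0],[-0.07,0,0,0,0],[-0.07,0,0,0,0],[-0.07,0,0,0,0],[-0.07,0,0,0,0],[-0.07,0,0,0,0],[-0.07,0,0,0,0]]'
```

```text
clock: 30.33
tool_pos: [0.4869, 0.0971, 0.1357]
orientation: [180.0, 0.0, 175.7]
force: [-3.1, -0.3, -1.0]
opening: 0.0006
```

```bash
python3 -m creep '[[-0.02,0,0,0,0],[-0.03,0,0,0,0],[-0.03,0,0,0,0],[-0.03,0,0,0,0],[-0.03,0,0,0,0],[-0.03,0,0,0,0],[-0.03,0,0,0,0],[-0.03,0,0,0,0]]'
```

```text
clock: 31.0
tool_pos: [0.4888, 0.0969, 0.1353]
orientation: [-180.0, -0.1, 175.7]
force: [-7.7, 1.8, 0.5]
opening: 0.0004
```

```bash
python3 -m creep '[[-0.01,0,0,0,0],[-0.02,0,0,0,0],[-0.03,0,0,0,0],[-0.03,0,0,0,0],[-0.03,0,0,0,0],[-0.03,0,0,0,0],[-0.03,0,0,0,0],[-0.03,0,0,0,0]]'
```

```text
clock: 31.67
tool_pos: [0.4893, 0.0966, 0.135]
orientation: [-179.9, -0.4, 175.6]
force: [-20.5, 6.1, 9.3]
opening: 0.0003
```

```bash
python3 -m creep '[[0.1,0,0,0,0],[0.2,0,0,0,0],[0.3,0,-0.2,0,0],[0.4,0,-0.4,0,0],[0.4,0,-0.7,0,0],[0.4,0,-1,0,0],[0.4,0,-1,0,0],[0.4,0,-1,0,0]]'
```

```text
clock: 32.33
tool_pos: [0.4544, 0.1005, 0.238]
orientation: [179.8, 0.3, 175.7]
force: [0.0, -0.3, -0.4]
opening: 0.0005
```

```bash
python3 -m creep '[[0,-0.3,0,0,0],[0,-0.6,0,0,0],[0,-1,0,0,0],[0,-1,0,0,0],[0,-1,0,0,0],[0,-1,0,0,0],[0,-1,0,0,0],[0,-1,0,0,0]]'
python3 - <<'E'
from h import *
s=snapshot("scene"); cv2.imwrite("pics/s9.png",cv2.resize(s["img"],None,fx=1.4,fy=1.4))
for c in 'ybr': print(c,[(np.round(b,1),onz(s,b[:2],.151).round(4)) for b in blobs(s["img"],(290,110,395,195),c)])
E
```

```text
clock: 33.0
tool_pos: [0.4456, 0.0008, 0.2353]
orientation: [-180.0, -0.0, 175.7]
force: [-0.2, 0.2, 0.0]
opening: 0.0005
y [(array([312. , 185.5,   7.2, 134. ]), array([0.4561, 0.2862, 0.151 ]))]
b [(array([333.4, 170.9,   6.2,  96. ]), array([0.4601, 0.2226, 0.151 ])), (array([337.3, 143.8,   5.3,  72. ]), array([0.5174, 0.159 , 0.151 ]))]
r [(array([358.5, 133.5,   5.1,  70. ]), array([0.5133, 0.0959, 0.151 ]))]
```

View pics/s9.png

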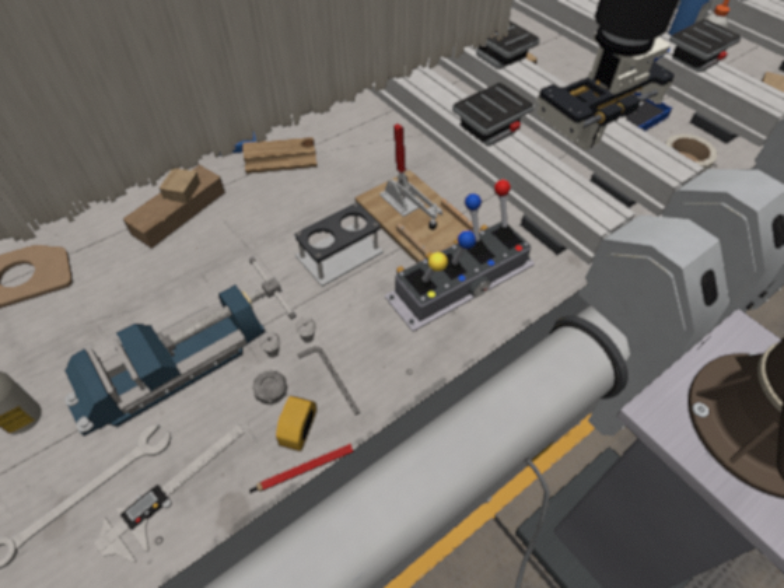

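The scene view shows the vent at home, left pump near home, right pump and clamp fully over, bystanders in place and the gripper clear. I'm handing in.

```bash
python3 -c "
from plant import workorder,ctrl
print(ctrl.get_obs()['clock']); print(workorder.close_job())"
```

```text
33.05
the job is handed in; nothing more can be done
None
```

The vacuum clamping is on and I handed the job in at 33 s; no verdict was reported.

| Lever | What happened | Last camera check (knob x) |
|---|---|---|
| Vent | Pulled home until it came up firm at about 15 N along x (17 N in all) | 0.456 m, home |
| Left pump | Held: force rose 4, 8, 12 N along x (about 15 N in all) just past 8 mm of travel, so I backed off | 0.460 m, about 0.09–0.1 rad off home (limit 0.15) |
| Right pump | Free at about 3–4 N, then pushed firm onto its stop | 0.517 m, fully over |
| Clamp | Free at about 3 N, then pushed firm onto its stop | 0.513 m, fully over |

- **Order:** I worked vent, then pump, then clamp. The locked-out pump today is the left one.
- **Left pump not quite home:** I did not pull it back after the probe. It was partly hidden behind the vent knob in the last picture, so its position is the least certain of the four.
- **Forces:** the highest readings were about 25 N on the right pump and 23 N on the clamp. Both came against the end stops of free levers, not against the interlock.
- **Bystanders:** by eye in the last picture, none of the loose things had moved. I did not measure them. The arm was well clear and touching nothing.

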